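# Put the microscope optics into their holders

## Task

Put away the five optics lying on the optical table: the large objective in the wide round nest, the small objective in the narrow round nest, the filter cube in the square tray, and the brass spacer ring and then the lens cell on top of it in the upright lens tube. Leave every optic upright and fully down in its holder; lower them in rather than dropping them, and leave the aligned mirror mount standing where it is.

Things in the scene. Friction and masses are not known exactly. Their poses are not given: they have to be found in the camera images.
- large_objective: Large microscope objective, loose, standing on its wide end: bright metal barrel 44 mm diameter and straight from the underside to 38 mm up (black band near the foot), then a cone narrowing to 20 mm at the top; 54 mm tall, 0.2 to 0.33 kg. Origin: centre of the underside; z up along its axis.
- small_objective: Small microscope objective, loose, standing on its wide end: bright metal barrel 28 mm diameter and straight from the underside to 34 mm up (black band near the foot), then a cone narrowing to 12 mm at the top; 46 mm tall, about 0.1 kg. Origin: centre of the underside; z up along its axis.
- filter_cube: Black filter cube, loose, 38 x 38 x 38 mm, with a round amber window on top and a round clear one in the -x side, about 0.12 kg. Origin: centre of the underside; z up, x and y square to its sides.
- spacer_ring: Plain brass spacer ring, open through the middle, loose, lying flat: 44 mm outside, 32 mm inside, 20 mm tall, about 0.05 kg. Origin: centre of the underside; z up along its axis.
- lens_cell: Lens cell, loose, lying flat: black round disc 44 mm diameter and 22 mm tall with a domed clear lens in its top (dome 4 mm higher), about 0.07 kg. Origin: centre of the underside; z up along its axis.
- large_nest: Wide low round nest of white plastic, fixed to the table: an open dish 70 mm outside, 58 mm inside, 12 mm tall, its inner floor 5 mm above its underside. Home of the large objective. Origin: centre of the underside, on the table; z up.
- small_nest: Narrow low round nest of white plastic, fixed: an open dish 52 mm outside, 40 mm inside, 12 mm tall, its inner floor 5 mm above its underside. Home of the small objective. Origin: centre of the underside; z up.
- square_tray: Low square tray of white plastic, fixed: 64 x 64 mm outside, 52 x 52 mm inside, 12 mm tall, its inner floor 6 mm above its underside. Home of the filter cube, sides roughly parallel so that it fits. Origin: centre of the underside; z up, x and y square to its sides.
- lens_tube: Upright aluminium lens tube on a square foot (64 x 64 x 4 mm), fixed: rim 34 mm above the table, bore 48 mm diameter, flared over the top 4 mm to 56 mm inside and 68 mm outside at the rim; inner floor 6 mm above its underside. The spacer ring goes to the bottom (it then ends 8 mm below the rim: let it slide the last 15 mm or so down the bore), the lens cell on top of it (it then stands 12 mm above the rim). Origin: centre of the underside; z up.
- mirror_mount: Aligned mirror mount, loose, to be left alone: steel foot 32 mm diameter, thin post, black 34 mm wide mirror holder on top; 63 mm tall. Origin: centre of the underside; z up, the mirror faces -x.
There are look-alikes about, which are no part of the job. What is shaped like the small_nest but green or purple is not meant. Leave any blue look-alike of the lens_cell alone.

How it is judged:
By the outcome, as a careful person would: the job done as asked, in the order asked, and still so for the second after the job is handed in, with the robot touching nothing.
It also fails if it takes over 131 s, if anything falls off the work surface, if the arm or the gripper's body presses on something with over 40 N, if the wrist force passes 120 N, or if a joint passes its speed limit or range.

## Robot

A 6-joint arm with a two-finger parallel gripper is mounted at the origin on the work surface. World frame = base frame: x ahead of the robot, y to its left, z up, the work surface at z = 0. Lengths are in m, angles in rad, forces in N, time in s.
With the tool pointing down it reaches from about 0.35 to 0.95 m from the base axis. Payload 17.4 kg.
Tool frame: the origin (TCP) lies at the very end of the fingers, on their centre line; the grasp point (between the pads) lies 19 mm behind it (bot.tcp_to_grasp is the distance from the TCP to the grasp point, in m); z points along the fingers, y is the line along which they close (so a half turn about z gives the same grasp; the last joint's range is limited). The gripper opens to 93 mm and grips with 3 to 60 N. Pads are 15 mm wide; open, the fingers measure 128 mm over their backs; the gripper's body (75 mm by 188 mm) begins 65 mm behind the grasp point.
Start: joints at [-1.197, 0.116, 1.442, -0, 1.584, -0.038], TCP at [0.27, -0.619, 0.219] pointing down, gripper open.
Joint ranges: [-2.83, 2.83], [-0.83, 2.19], [0.07, 2.5], [-1.14, 4.28], [0.01, 3], [-2.97, 2.97]. Speed limits (rad/s): [1.89, 1.89, 2.22, 3.14, 3.14, 3.14].

## Interface

Orientations are given as a rotation vector (axis times angle).
In Python, from bench import bot, solver, viewer, order gives the robot as it stands. The module is installed in compiled form; this text tells all that it offers. Calls block until the motion is done:
- bot.movep(position, orientation): joint-space move of the TCP to a pose.
- bot.move_straight(position, rot=None, vel=0.15): straight line of the TCP; rot=None keeps the orientation; vel is the mean speed in m/s.
- bot.move_j(angles): joint-space move.
- bot.command_gripper(opening): finger opening in m; the grip force is fixed at half the most; returns when the fingers have stopped.
- bot.pause(seconds).
- solver.inverse_kinematics(position, orientation): joint angles nearest the present ones, or None.
- bot.get_obs(): the state.
- viewer.capture(name): name is "scene" or "top" or "wrist"; returns a dict with "color" (384x512x3 uint8, blue, green, red), "mtx" (3x3 intrinsics, pixels), "world_from_camera" (4x4, takes a point from camera to world coordinates); the wrist camera has in their place "tool_from_camera" (4x4, takes a point from camera to tool coordinates, whose origin is the TCP and whose axes are the flange's). Camera axes: x right, y down, z forward; pixel columns grow to the right and rows downward; lengths in m; the calibration is good to about 2 mm. A picture is of the moment at which its call begins: read the wrist's pose just before it. There is no depth.
A pose or a line that the arm cannot do raises bot.PlanningError and nothing moves.
- order.finish_job(): hands the job in; it is judged then, once.
The state is a dict: "clock": time; "joints": joint angles; "dq": joint speeds; "joint_efforts": joint torques, N m; "ee_pos": TCP position; "ee_rot": TCP orientation; "wrist_force": force on the tool from outside, world axes, zero at the start; "moment": the same for the moment, N m; "gripper_width": finger opening in m; "gripper_force": force on a finger pad.
Only numpy, scipy, OpenCV 4.12 (cv2) and the standard library are available. Lean on these libraries where they do the work, as an engineer would, in place of code of your own. Each camera call takes 0.05 s, during which the arm holds its last target. There are 200 camera calls.

## Working session

There is one attempt and no reset: what is moved stays moved. The work goes in short steps, each a Python script; the robot and the scene stay as the last script left them, time stands still between calls to the robot, and variables do not carry over. Pictures are saved under pics/ and viewed, at most 14 in all, crops included, and the job is handed in when it is done.

```bash
mkdir -p pics; ls
python3 - <<'E'
from bench import bot, viewer
import cv2,numpy as np
o=bot.get_obs(); print(o['clock'],o['ee_pos'],o['ee_rot'],bot.tcp_to_grasp)
for n in ['scene','top','wrist']:
    d=viewer.capture(n); cv2.imwrite(f'pics/{n}0.png',d['color']); print(n,d['mtx'].round(2).tolist())
    k='world_from_camera' if n!='wrist' else 'tool_from_camera'; print(np.round(d[k],3).tolist())
a=cv2.imread('pics/top0.png'); cv2.imwrite('pics/top0b.png',cv2.resize(a,(800,600),interpolation=cv2.INTER_CUBIC))
a=cv2.imread('pics/scene0.png'); cv2.imwrite('pics/scene0b.png',cv2.resize(a,(800,600),interpolation=cv2.INTER_CUBIC))
E
```

```text
pics
0.0 [ 0.27008391 -0.61838552  0.21790362] [-3.07413894e+00 -6.42050084e-01  3.51622550e-04] 0.0188
scene [[461.81, 0.0, 253.47], [0.0, 461.81, 196.16], [0.0, 0.0, 1.0]]
[[0.847, 0.413, -0.333, 0.955], [0.531, -0.68, 0.506, -0.585], [-0.017, -0.606, -0.795, 0.982], [0.0, 0.0, 0.0, 1.0]]
top [[435.66, 0.0, 261.31], [0.0, 435.66, 186.01], [0.0, 0.0, 1.0]]
[[0.028, -0.979, 0.204, 0.299], [-1.0, -0.028, 0.004, 0.017], [0.001, -0.204, -0.979, 1.379], [0.0, 0.0, 0.0, 1.0]]
wrist [[282.04, 0.0, 254.62], [0.0, 282.04, 196.64], [0.0, 0.0, 1.0]]
[[0.0, -0.963, -0.268, 0.074], [1.0, 0.0, -0.0, -0.001], [0.001, -0.268, 0.963, -0.166], [0.0, 0.0, 0.0, 1.0]]
```

View pics/top0b.png

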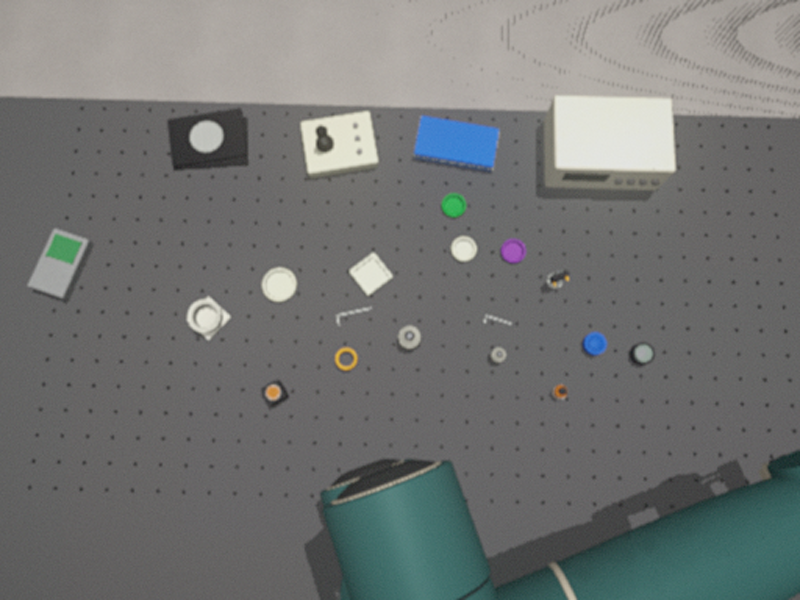

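View pics/scene0b.png

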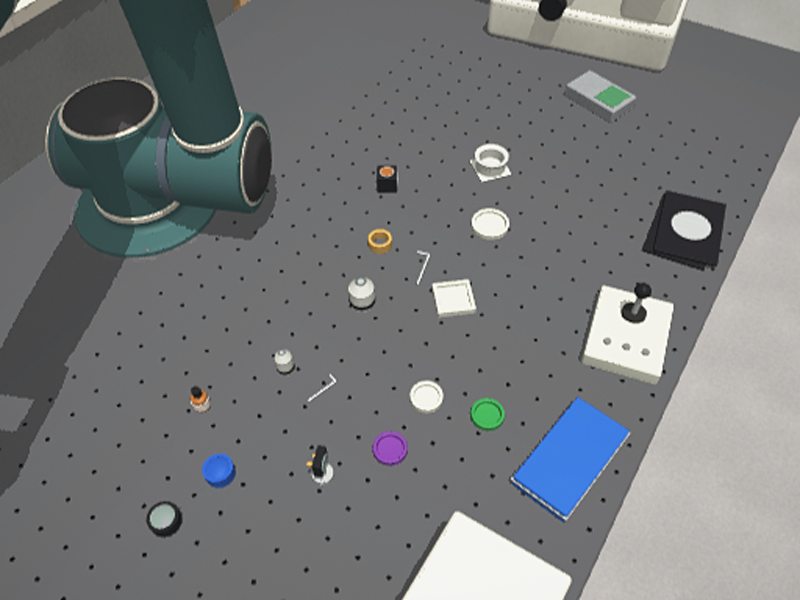

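The top view (800x600) shows these items:
- **Holders:** lens tube (207,317), wide nest (279,284), square tray (371,273), white small nest (463,248).
- **Optics:** cube (274,393), ring (346,358), large objective (409,337), small objective (499,354), black lens cell (643,353).
- **Leave alone:** mirror mount (558,279), green nest (454,205), purple nest (513,251), blue disc (595,343), and an amber bottle (560,392).

Next I'll compute coarse positions and take wrist survey pictures.

```bash
cat > h.py <<'E'
from bench import bot, solver, viewer, order
import cv2, numpy as np
from scipy.spatial.transform import Rotation as R
def down(yaw): return (R.from_euler('z',yaw)*R.from_euler('x',np.pi)).as_rotvec()
def cap(name):
    o=bot.get_obs(); d=viewer.capture(name)
    if name=='wrist':
        T=np.eye(4); T[:3,:3]=R.from_rotvec(o['ee_rot']).as_matrix(); T[:3,3]=o['ee_pos']
        d['world_from_camera']=T@d['tool_from_camera']
    return d
def ray(d,uv,z):
    "points where the pixels' rays meet the plane at height z"
    uv=np.atleast_2d(uv).astype(float); T=d['world_from_camera']
    r=np.c_[uv,np.ones(len(uv))]@np.linalg.inv(d['mtx']).T@T[:3,:3].T
    return T[:3,3]+r*((z-T[2,3])/r[:,2])[:,None]
def proj(d,p):
    p=np.atleast_2d(p); T=np.linalg.inv(d['world_from_camera']); c=p@T[:3,:3].T+T[:3,3]
    q=c@d['mtx'].T; return q[:,:2]/q[:,2:]
E
python3 - <<'E'
from h import *
d=viewer.capture('top')
P=dict(tube=(207,317,.034),lnest=(279,284,.012),tray=(371,273,.012),snest=(463,248,.012),cube=(274,393,.038),ring=(346,358,.02),lobj=(409,337,.045),sobj=(499,354,.04),cell=(643,353,.024),blue=(595,343,.022),mirror=(558,279,.03))
for k,(u,v,z) in P.items(): print(k,ray(d,(u*.64,v*.64),z)[0,:2].round(3))
for i,y in enumerate((-.22,.2)):
    bot.movep([.5,y,.27],down(0)); w=cap('wrist'); print(bot.get_obs()['clock'])
    cv2.imwrite(f'pics/w{i}.png',w['color']); cv2.imwrite(f'pics/w{i}b.png',cv2.resize(w['color'],(800,600),interpolation=cv2.INTER_CUBIC))
    np.savez(f'w{i}.npz',**w)
E
```

```text
tube [0.515 0.424]
lnest [0.591 0.289]
tray [0.619 0.101]
snest [ 0.678 -0.088]
cube [0.368 0.279]
ring [0.442 0.143]
lobj [0.484 0.019]
sobj [ 0.456 -0.16 ]
cell [ 0.468 -0.449]
blue [ 0.486 -0.354]
mirror [ 0.614 -0.281]
1.9417
3.5417
```

View pics/w0b.png

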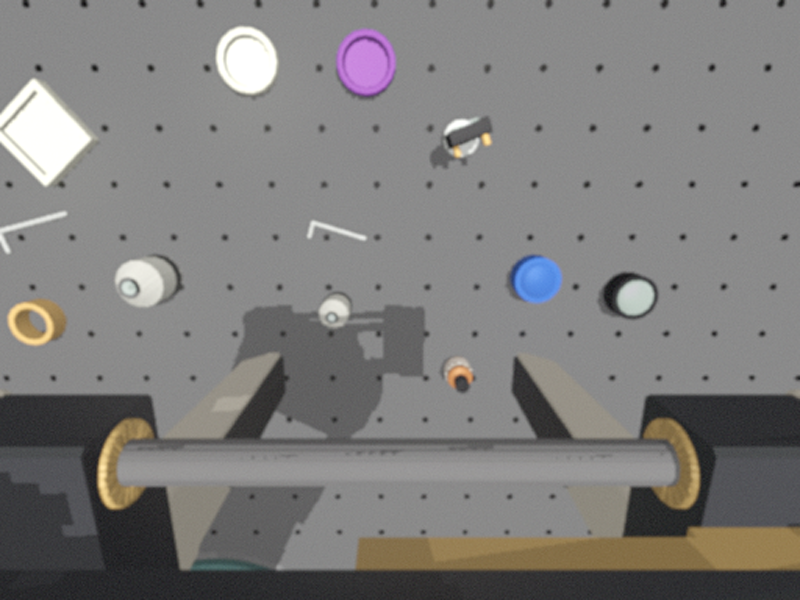

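View pics/w1b.png

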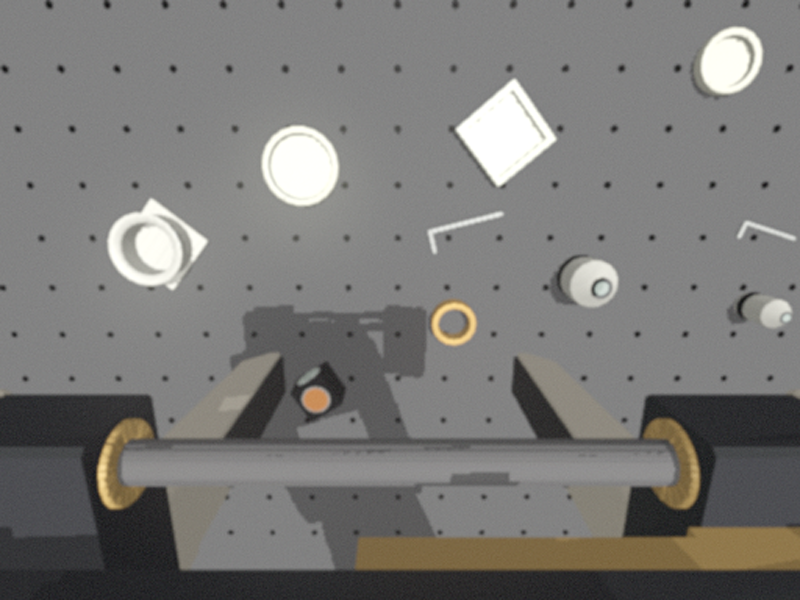

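The wrist views (800x600) agree with the top view. View 0 has the white small nest (247,60) beside the purple one (366,62). It also has the small objective (333,312), the blue disc (537,279) and the black clear-domed disc (632,296). View 1 has the tube rim (147,248), wide nest (300,166), tray (506,133), ring (454,323), cube (318,392) and large objective (588,282).

Two items have look-alikes:
- **small_nest:** white (463,248), green (454,205) and purple (513,251) in the top view. The white one is meant.
- **lens_cell:** black with a clear dome (643,353), or blue (595,343). The black one is meant.

I'll look straight down on each item and draw the detections on one contact sheet to confirm.

```bash
cat >> h.py <<'E'
# name: coarse x, y, height of the outline seen, mask kind, true outline size, tool yaw for the look
ITEMS=dict(cell=(.468,-.449,.022,'dark',.044,0),sobj=(.456,-.16,.034,'light',.028,0),snest=(.678,-.088,.012,'light',.052,0),
 lobj=(.484,.019,.038,'light',.044,0),tray=(.619,.101,.012,'light',.064,0),ring=(.442,.143,.02,'brass',.044,0),
 lnest=(.591,.289,.012,'light',.070,0),tube=(.515,.424,.034,'light',.068,0),cube=(.368,.279,.038,'dark',.038,np.pi/2))
def mask(img,kind):
    g=cv2.cvtColor(img,cv2.COLOR_BGR2GRAY); s=cv2.cvtColor(img,cv2.COLOR_BGR2HSV)[...,1]
    m=dict(light=g>165,dark=g<58,brass=s>90)[kind].astype(np.uint8)*255
    return cv2.morphologyEx(m,cv2.MORPH_OPEN,np.ones((3,3)))
def hover(name,z=.16):
    x,y,_,_,_,yaw=ITEMS[name]
    bot.movep([x-.074*np.cos(yaw),y-.074*np.sin(yaw),z],down(yaw)); bot.pause(.15)
    return cap('wrist')
def contour(w,name,xy):
    _,_,h,kind,size,_=ITEMS[name]; p=proj(w,[xy[0],xy[1],h])[0]
    cs,_=cv2.findContours(mask(w['color'],kind),cv2.RETR_EXTERNAL,cv2.CHAIN_APPROX_NONE)
    cs=[c for c in cs if cv2.contourArea(c)>150]
    return min(cs,key=lambda c:np.linalg.norm(cv2.boundingRect(c)[:2]+np.array(cv2.boundingRect(c)[2:])/2-p))
E
python3 - <<'E'
from h import *
tiles=[]
for n,it in ITEMS.items():
    w=hover(n); np.savez(f'look_{n}.npz',**w)
    c=contour(w,n,it[:2]); q=ray(w,c[:,0,:],it[2])[:,:2]
    (cx,cy),(a,b),ang=cv2.minAreaRect((q*1000).astype(np.float32))
    print(n,'rect',np.round([cx,cy,a,b,ang],1),'size',it[4]*1000)
    p=proj(w,[it[0],it[1],it[2]])[0]; im=w['color'].copy(); 
    x0=int(np.clip(p[0]-65,0,512-130)); y0=int(np.clip(p[1]-50,0,384-100))
    t=cv2.resize(im[y0:y0+100,x0:x0+130],(260,200),interpolation=cv2.INTER_CUBIC)
    cv2.polylines(t,[(c-[x0,y0])*2],True,(0,0,255),1)
    cv2.putText(t,n,(5,15),0,.5,(0,255,255),1); tiles.append(t)
print(bot.get_obs()['clock'])
cv2.imwrite('pics/sheet.png',np.vstack([np.hstack(tiles[i:i+3]) for i in (0,3,6)]))
E
```

```text
cell rect [ 306.7 -345.6   20.3   77.    55.3] size 44.0
sobj rect [ 456.9 -158.5   27.9   26.8   89.9] size 28.0
snest rect [677.9 -88.5  51.7  51.7  90. ] size 52.0
lobj rect [486.7  19.   43.3  42.4  90. ] size 44.0
tray rect [618.6 102.7  65.4  65.2  39.4] size 64.0
ring rect [443.3 140.4  42.3  32.   26.8] size 44.0
lnest rect [590.9 290.7  69.   68.3  90. ] size 70.0
tube rect [517.8 431.4  68.1  67.5  49.1] size 68.0
cube rect [368.5  42.3 662.2 185.2   0. ] size 38.0
15.2083
```

View pics/sheet.png

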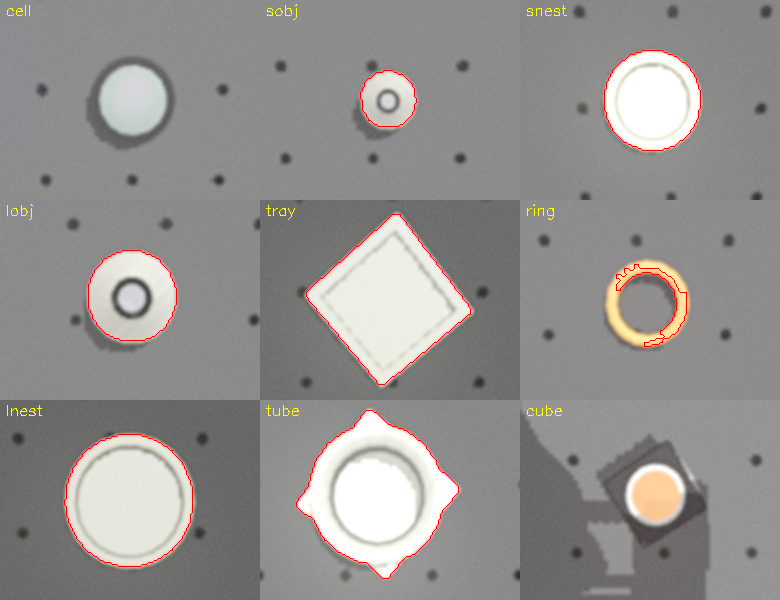

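The sheet confirms a black, clear-domed lens cell (lens centred in its black rim) and a white small nest. Large and small objectives, nests and tray outlines match their given sizes within 2 mm. The cell, ring, tube and cube need better masks, so I'll redo them on the saved pictures.

Run:
```python
from h import *
from scipy.optimize import least_squares
def fit(q):
    r=least_squares(lambda p:np.hypot(q[:,0]-p[0],q[:,1]-p[1])-p[2],[*q.mean(0),.03],loss='soft_l1',f_scale=.0007); return r.x
def near(m,p):
    cs,_=cv2.findContours(m.astype(np.uint8)*255,cv2.RETR_EXTERNAL,cv2.CHAIN_APPROX_NONE)
    return min([c for c in cs if cv2.contourArea(c)>150],key=lambda c:abs(cv2.minEnclosingCircle(c)[0]-p).sum())[:,0,:]
L=lambda n:dict(np.load(f'look_{n}.npz'))
w=L('cell'); p=proj(w,[*ITEMS['cell'][:2],.024])[0]; g=cv2.cvtColor(w['color'],6)
print('cell lens',fit(ray(w,near(g>165,p),.023)[:,:2])*1e3)
w=L('ring'); p=proj(w,[*ITEMS['ring'][:2],.02])[0]; c=w['color'].astype(int)
print('ring',fit(ray(w,near(c[...,2]-c[...,0]>45,p),.02)[:,:2])*1e3)
for n in('sobj','snest','lobj','lnest'):
    w=L(n); print(n,fit(ray(w,contour(w,n,ITEMS[n][:2])[:,0,:],ITEMS[n][2])[:,:2])*1e3)
w=L('tube'); g=cv2.cvtColor(w['color'],6); q=ray(w,contour(w,'tube',ITEMS['tube'][:2])[:,0,:],.034)[:,:2]
f=np.array([.516,.429,.034])
for _ in range(4): f=fit(q[abs(np.hypot(*(q-f[:2]).T)-f[2])<.0025])
print('tube outer',f*1e3)
p=proj(w,[*f[:2],.034])[0]
cs,_=cv2.findContours(((g<235)).astype(np.uint8)*255,cv2.RETR_CCOMP,cv2.CHAIN_APPROX_NONE)
for k in cs:
    if cv2.contourArea(k)>800 and np.linalg.norm(np.array(cv2.minEnclosingCircle(k)[0])-p)<12: print(' bore?',fit(ray(w,k[:,0,:],.030)[:,:2])*1e3)
w=L('cube'); p=proj(w,[*ITEMS['cube'][:2],.038])[0]; g=cv2.cvtColor(w['color'],6)
print('cube window',fit(ray(w,near(g>140,p),.038)[:,:2])*1e3)
x,y=int(p[0])-50,int(p[1])-40
t=cv2.resize(g[y:y+80,x:x+100],(800,640)[:1]+(600,),interpolation=cv2.INTER_CUBIC); cv2.imwrite('pics/cube.png',cv2.convertScaleAbs(t,alpha=2)); print(x,y)
```

```text
cell lens [ 468.8248469  -449.27011119   16.66293959]
ring [441.17611719 144.95807678  21.72151491]
sobj [ 456.62091459 -158.37211313   13.61802448]
snest [677.9032332  -88.43803028  25.96529465]
lobj [486.39785091  19.22195424  21.59998807]
lnest [590.87326418 290.33207225  34.20321743]
tube outer [517.72098786 431.46024875  33.7717426 ]
 bore? [518.50086747 431.14860652  24.9952229 ]
 bore? [515.64750938 432.31655255  20.77692125]
 bore? [517.76623178 431.52267446  34.12520279]
cube window [369.23841155 282.47042588  14.47730275]
204 79
```

View pics/cube.png

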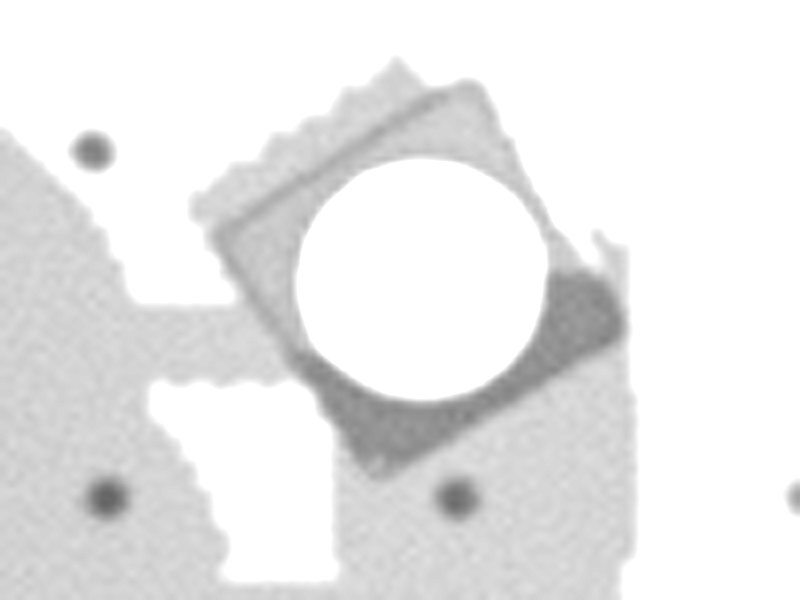

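The cube's top corners in the crop are (215,235), (480,85), (625,325) and (375,475), so its side angle comes from those. Tube clearance is tight, so I'll squeeze-centre the ring in two directions. That puts it at the true TCP, and looking at it again gives the camera bias.

```bash
cat >> h.py <<'E'
from scipy.optimize import least_squares
def fit(q):
    return least_squares(lambda p:np.hypot(q[:,0]-p[0],q[:,1]-p[1])-p[2],[*q.mean(0),.03],loss='soft_l1',f_scale=.0007).x
def near(m,p):
    cs,_=cv2.findContours(m.astype(np.uint8)*255,cv2.RETR_EXTERNAL,cv2.CHAIN_APPROX_NONE)
    return min([c for c in cs if cv2.contourArea(c)>150],key=lambda c:abs(cv2.minEnclosingCircle(c)[0]-p).sum())[:,0,:]
def over(xy,yaw,z=.12): bot.movep([*xy,z],down(yaw))
def st(msg):
    o=bot.get_obs(); print(msg,round(o['clock'],1),'tcp',o['ee_pos'].round(4),'w',round(o['gripper_width'],4),'gf',round(o['gripper_force'],1),'F',np.round(o['wrist_force'],1))
def pick(xy,yaw,z,opening):
    bot.command_gripper(opening); over(xy,yaw); bot.move_straight([*xy,z+.01],vel=.15); bot.move_straight([*xy,z],vel=.05)
    bot.command_gripper(0); st('grip'); bot.move_straight([*xy,.12],vel=.15); st('lifted')
def place(xy,yaw,z,slow,opening):
    over(xy,yaw); bot.move_straight([*xy,z+slow],vel=.12); bot.move_straight([*xy,z],vel=.03); st('down')
    bot.command_gripper(opening); bot.move_straight([*xy,.12],vel=.15); st('up')
E
python3 - <<'E'
from h import *
d=dict(np.load('look_cube.npz'))
c=np.array([(215,235),(480,85),(622,328),(375,475)])/[8,7.5]+[204,79]; q=ray(d,c,.038)[:,:2]
print('cube',q.mean(0).round(4),'sides',np.linalg.norm(np.roll(q,-1,0)-q,axis=1).round(4),'ang',np.degrees([np.arctan2(*(q[(i+1)%4]-q[i])[::-1])%(np.pi/2) for i in range(4)]).round(1))
xy=np.array([.4412,.1450])
bot.command_gripper(.07)
for yaw in(np.pi/2,0):
    over(xy,yaw,.05); bot.move_straight([*xy,.006],vel=.1); bot.command_gripper(0); st(f'yaw{yaw:.1f}')
    bot.command_gripper(.07); bot.move_straight([*xy,.05],vel=.15)
w=hover('ring'); p=proj(w,[*xy,.02])[0]; c=w['color'].astype(int)
f=fit(ray(w,near(c[...,2]-c[...,0]>45,p),.02)[:,:2]); print('ring now',f.round(4)); st('')
E
```

```text
cube [0.3698 0.2817] sides [0.037  0.0349 0.036  0.0364] ang [29.7 30.6 32.  32.3]
yaw1.6 17.6 tcp [0.4413 0.145  0.0062] w 0.043 gf 30.0 F [-1.5  0.1  3.5]
yaw0.0 21.2 tcp [0.4414 0.145  0.0063] w 0.0431 gf 30.0 F [-0.4 -0.2  4.1]
ring now [0.4408 0.1459 0.0217]
 23.1 tcp [0.368  0.1428 0.1583] w 0.0695 gf 0.0 F [ 0.9 -0.5 -0.3]
```

The camera bias is about (-0.6, +0.9) mm, so I'll correct for it. Ring first.

Run:
```python
from h import *
pick([.4412,.145],0,.014,.07)
place([.5184,.4305],0,.035,.020,.055)
bot.movep([.5184-.074,.4305,.16],down(0)); bot.pause(.15); w=cap('wrist'); np.savez('ringin.npz',**w)
p=proj(w,[.5184,.4305,.03])[0].astype(int); t=w['color'][p[1]-50:p[1]+50,p[0]-65:p[0]+65]
cv2.imwrite('pics/ringin.png',cv2.resize(t,(520,400),interpolation=cv2.INTER_CUBIC)); st('')
```

```text
grip 25.5 tcp [0.4412 0.145  0.0141] w 0.0432 gf 30.0 F [0.3 0.2 1.3]
lifted 26.4 tcp [0.4408 0.1449 0.1189] w 0.0427 gf 30.0 F [-0.1 -0.1 -0.8]
down 29.0 tcp [0.5185 0.4306 0.0351] w 0.0426 gf 30.0 F [0.  0.8 0. ]
up 30.2 tcp [0.5181 0.4302 0.119 ] w 0.0549 gf 0.0 F [ 0.4  0.2 -0.3]
 30.8 tcp [0.4448 0.4302 0.1586] w 0.0552 gf 0.0 F [ 0.3 -0.7 -0.3]
```

View pics/ringin.png

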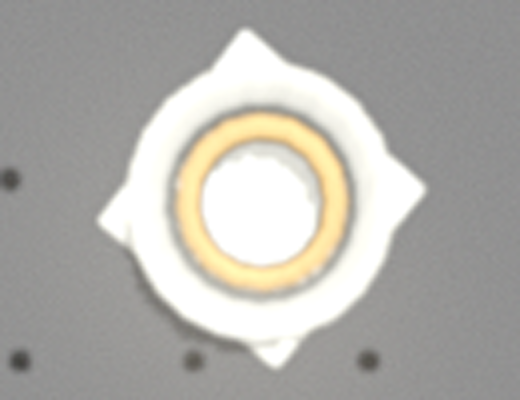

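The ring sits concentric in the bore: gold ring at (262,203), rim centre about the same. I'll check its height from the fitted radius, then fetch the black lens cell, squeeze-centring it in x first.

Run:
```python
from h import *
w=dict(np.load('ringin.npz')); c=w['color'].astype(int); p=proj(w,[.5184,.4305,.026])[0]
f=fit(ray(w,near(c[...,2]-c[...,0]>45,p),.026)[:,:2]); print('ring in tube',f.round(4))
if not .0207<f[2]<.0222: raise SystemExit('check ring')
xy=[.4694,-.4502]
bot.command_gripper(.07); over(xy,np.pi/2); bot.move_straight([*xy,.011],vel=.12); bot.command_gripper(0); st('sq')
bot.command_gripper(.07); bot.move_straight([*xy,.05],vel=.15)
bot.movep([*xy,.05],down(0)); bot.move_straight([*xy,.011],vel=.1); bot.command_gripper(0); st('grip')
bot.move_straight([*xy,.12],vel=.15)
place([.5184,.4305],0,.0375,.022,.055)
bot.movep([.5184-.074,.4305,.16],down(0)); bot.pause(.15); w=cap('wrist'); np.savez('cellin.npz',**w)
p=proj(w,[.5184,.4305,.04])[0]; g=cv2.cvtColor(w['color'],6)
p=p.astype(int); t=w['color'][p[1]-50:p[1]+50,p[0]-65:p[0]+65]
cv2.imwrite('pics/cellin.png',cv2.resize(t,(520,400),interpolation=cv2.INTER_CUBIC)); st('')
```

```text
ring in tube [0.5183 0.4313 0.0214]
sq 36.0 tcp [ 0.4695 -0.4503  0.0112] w 0.0431 gf 30.0 F [-0.4 -0.3  3. ]
grip 39.6 tcp [ 0.4695 -0.4503  0.0113] w 0.0433 gf 30.0 F [-0.1 -0.3  3.1]
down 45.1 tcp [0.5184 0.4305 0.0374] w 0.0432 gf 30.0 F [ 1.6 -0.3 -1.3]
up 46.2 tcp [0.5181 0.4303 0.119 ] w 0.0549 gf 0.0 F [ 0.3 -0.8 -0.5]
 46.9 tcp [0.4448 0.4301 0.1586] w 0.055 gf 0.0 F [ 1.1 -0.4 -1.1]
```

View pics/cellin.png

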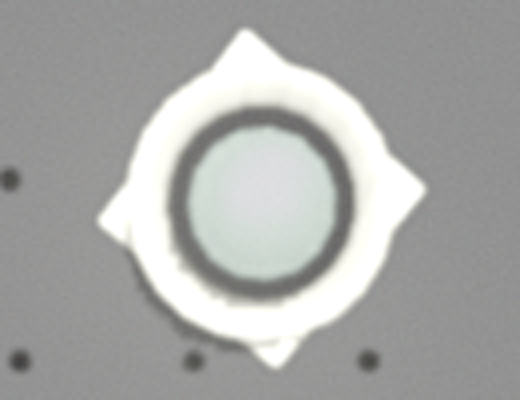

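The cell sits concentric in the tube, dark rim and lens centred at (262,203). Next come the cube, the large objective and the small objective.

Run:
```python
from h import *
r=np.radians
print('cube'); pick([.370,.2826],r(31),.010,.07); place([.6192,.1018],r(39.4),.0163,.012,.055)
print('lobj'); pick([.487,.0183],0,.012,.075); place([.5915,.2894],0,.0173,.012,.060)
print('sobj'); pick([.4572,-.1593],0,.010,.06); place([.6785,-.0893],0,.0153,.012,.046)
bot.movep([.45,.16,.27],down(0)); bot.pause(.15); w=cap('wrist'); np.savez('end.npz',**w); d=cap('top'); st('')
cv2.imwrite('pics/end.png',cv2.resize(w['color'],(800,600),interpolation=cv2.INTER_CUBIC))
cv2.imwrite('pics/endtop.png',cv2.resize(d['color'][90:290,80:480],(800,400),interpolation=cv2.INTER_CUBIC))
```

```text
cube
grip 49.9 tcp [0.3701 0.2826 0.0101] w 0.0375 gf 30.0 F [-0.8 -0.8  1.2]
lifted 50.8 tcp [0.3696 0.2823 0.1189] w 0.0378 gf 30.0 F [ 0.7 -1.1 -2.4]
down 53.4 tcp [0.6191 0.1018 0.0161] w 0.0376 gf 30.0 F [-0.5  0.1 -1.1]
up 54.8 tcp [0.6187 0.1017 0.1189] w 0.0548 gf 0.0 F [-0.7 -0.5  0.3]
lobj
grip 57.8 tcp [0.487  0.0183 0.0121] w 0.0431 gf 30.0 F [ 0.  -0.2  1. ]
lifted 58.6 tcp [0.4865 0.0183 0.1189] w 0.0432 gf 30.0 F [ 0.2  0.  -1.1]
down 61.2 tcp [0.5915 0.2894 0.0171] w 0.0431 gf 30.0 F [-0.1  0.  -2.1]
up 62.6 tcp [0.5911 0.2892 0.1189] w 0.0599 gf 0.0 F [-0.1 -0.1 -0.8]
sobj
grip 66.3 tcp [ 0.4572 -0.1593  0.0101] w 0.027 gf 30.0 F [-0.2 -0.7  0.3]
lifted 67.2 tcp [ 0.4568 -0.1591  0.1189] w 0.0267 gf 30.0 F [ 0.8 -0.4 -0.6]
down 69.6 tcp [ 0.6785 -0.0893  0.0151] w 0.027 gf 30.0 F [-0.  -0.1 -0.5]
up 71.0 tcp [ 0.6781 -0.0892  0.1188] w 0.0461 gf 0.0 F [-0.9 -0.1  0.5]
 72.6 tcp [0.4504 0.1597 0.2695] w 0.0462 gf 0.0 F [0.1 0.4 0.5]
```

View pics/end.png

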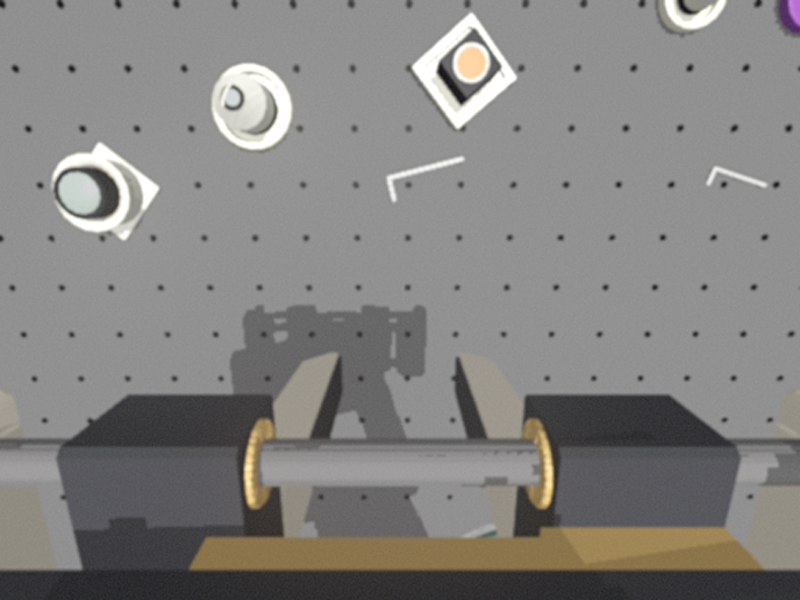

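View pics/endtop.png

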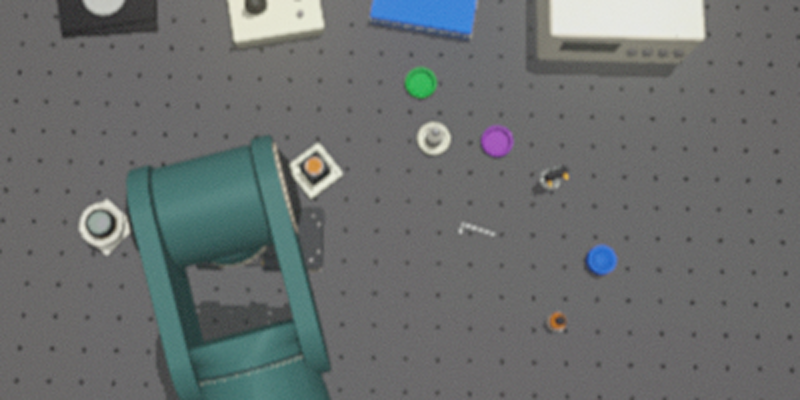

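All optics are seated and upright: cell (88,192), large objective (245,105), cube (466,65), and the small objective in the white nest at (433,138) in the top crop. The mirror mount and blue disc are unmoved. As a last check, I'll get the cell's seating depth from its apparent lens radius, and hand in if it fits.

Run:
```python
from h import *
w=dict(np.load('cellin.npz')); g=cv2.cvtColor(w['color'],6); p=proj(w,[.5184,.4305,.049])[0].astype(int)
m=np.zeros_like(g); cv2.circle(m,tuple(int(i) for i in p),20,255,-1); m=cv2.bitwise_and(m,(g>165).astype(np.uint8)*255)
f=fit(ray(w,near(m>0,p),.049)[:,:2]); print('lens radius if seated',f.round(5),'expected .01666 at table')
z=w['world_from_camera'][2,3]; print('lens height implied',z-.01666*(z-.049)/f[2])
if abs(f[2]-.01666)<.0006: print(order.finish_job())
```

```text
lens radius if seated [0.51801 0.43135 0.01687] expected .01666 at table
lens height implied 0.05239829176768607
the job is handed in; nothing more can be done
None
```

All five optics are in their holders and the job is handed in at about 73 s on the robot clock. The final pictures show each one upright and the mirror mount and look-alikes unmoved. The lens cell's seating was confirmed only to within a few mm, because the lens height came out at about 52 mm against 49 mm expected.

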